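# Sweep plate offcuts into the scrap pen

### The arm

A 6-joint arm with a two-finger parallel gripper is mounted at the origin on the work surface. World frame = base frame: x ahead of the robot, y to its left, z up, the work surface at z = 0. Lengths are in m, angles in degrees, forces in N, time in s.
With the tool pointing down it reaches from about 0.4 to 0.825 m from the base axis. Payload 7 kg.
Tool frame: the origin (TCP) lies at the very end of the fingers, on their centre line; the grasp point (between the pads) lies 19 mm behind it; y points along the fingers, x is the direction in which the jaws open and shut, and the axes are right-handed (so a half turn about y gives the same grasp; the last joint's range is limited). The gripper opens to 88 mm and grips with 3 to 60 N. Pads are 19 mm wide; open, the fingers measure 130 mm over their backs; the gripper's body (78 mm by 193 mm) begins 47 mm behind the grasp point.
Start: joints at [91.622, 20.546, 0.682, 0, -70.136, -16.507], TCP at [0.173, 0.652, 0.227] pointing down, gripper open.
Joint ranges: [-176.03, 176.03], [-82.01, 121.73], [-58.28, 71.71], [-173.87, 95.51], [-174.79, -0.11], [-173.66, 173.66]. Speed limits (degrees/s): [136.94, 136.94, 172.46, 180, 180, 180].

### API

Orientations are given as [roll, pitch, yaw] about the fixed x, y, z axes, in that order (R = Rz(yaw) Ry(pitch) Rx(roll)).
In Python, from plant import ctrl gives the robot as it stands.
- The arm moves only by the shell command python3 -m crank 'ROWS'. ROWS is JSON, a list that holds one entry, the list of rows, each a list of 5 numbers: the closure, from -1 (fully open) to 1 (shut), then the shift along the tool's x, y, z in mm, then the turn about the tool's y in rad. In form: [[[claw, x, y, z, turn], ...]]. A call has 1 to 12 rows; each row is the pose to reach, as a shift and turn from the pose commanded when the call began, along the tool's axes at that moment; what a row does not reach only later rows make up. A row lasts 1/8 s, in which the tool goes at most 62.5 mm and 10.7 degrees, less where a joint would pass 70% of its speed; a pose out of reach is approached as far as the arm can. A call with a gripper value outside its range is refused whole. The fingers move at their own pace and stop on an object; the grip force is fixed at half the most. Time passes only in rows, so rows that repeat a pose let the fingers close. It gives the time, the measured TCP pose, the force and the opening at its end, in the units of the state.
- ctrl.get_obs(): the state, without advancing time (a new reading comes with each control period).
- ctrl.snapshot(name): name is "scene" or "top" or "wrist"; returns the picture (384x512x3 uint8, red, green, blue); there is no depth.
- ctrl.camera_model(name): a dict with "fx", "fy", "cx", "cy" (pixels), "origin" and "orientation" of the camera in the world; the wrist camera has in their place "hand_eye" (4x4, takes a point from camera to tool coordinates, whose origin is the TCP and whose axes are the tool frame's). Camera axes: x right, y down, z forward; pixel columns grow to the right and rows downward; lengths in m; the calibration is good to about 2 mm. The wrist camera is an equidistant fisheye: a pixel r from the principal point sees the ray r / f radians off the axis. A picture is of the moment at which its call begins: read the wrist's pose just before it. camera_model takes no time and is no camera call.
- ctrl.close_job(): hands the job in, once; it reports no verdict.
Trained networks look in the newest picture that a camera, given by its name, has taken for a name from the list of things; names that differ only in an ending like _2 or _b are one class to them, and where a whole thing is asked for, a point or a joint stands for the part that bears it (a point fixed in the world has none). Each returns a list of dicts, best first, with "confidence" (0 to 1); they miss things now and then, are a little off and sometimes report something else, mostly with a low value. They report only what shows in the picture. A call takes as long as a camera call.
- ctrl.find_in(camera, name): "extent" ([left, top, width, height] in pixels, round what is visible of it).
The state is a dict: "clock": time; "joint_pos": joint angles; "qvel": joint speeds; "tau": joint torques, N m; "tool_pos": TCP position; "orientation": TCP orientation; "force": force on the tool from outside, world axes, zero at the start; "moment": the same for the moment, N m; "opening": finger opening in m.
Only numpy, scipy, OpenCV 4.12 (cv2) and the standard library are available. Lean on these libraries where they do the work, as an engineer would, in place of code of your own. Each camera call takes 0.05 s, during which the arm holds its last target.

### The job

Clear the welding bench: with your fingertips, push the three loose flat steel offcuts (the square, the oblong and the round one) along the bench through the open side of the scrap pen, until each lies wholly inside it, flat on the bench. Only slide them, never pick them up or tip them, and leave the nuts, tin, magnet and bracket where they are.

Things in the scene. Friction and masses are not known exactly. Their poses are not given: they have to be found in the camera images.
- pen: Fixed scrap pen: three upright flat bars, 30 mm high, 8 mm thick, in a U; the bench is its floor. Inside 110 mm along its x, 220 mm along its y. Origin on the bench, in the middle of the inside area. The whole side at its own -x (nearer the robot) is the open mouth; the mouth line is at x = -55 mm, inner faces: back wall x = +55 mm, side walls y = +110 and -110 mm, their ends at the mouth line.
- square_offcut: Loose square offcut of bare steel plate, 46 x 46 mm, 12 mm thick, about 0.2 kg. Origin at the middle of its underside, z up; it lies flat on the bench. Starts in front of the pen's mouth.
- oblong_offcut: Loose oblong offcut of bare steel plate, 56 mm along its x, 36 mm along its y, 12 mm thick, about 0.2 kg. Origin at the middle of its underside, z up; it lies flat on the bench. Starts in front of the pen's mouth.
- round_offcut: Loose round offcut (slug) of bare steel plate, 48 mm across, 12 mm thick, about 0.2 kg. Origin at the middle of its underside, z up; it lies flat on the bench. Starts in front of the pen's mouth.
- nut_left: Hexagonal steel nut with a round hole, 41 mm across corners, 19 mm high, loose on the bench; leave alone. Origin at the middle of its underside. It and the other nut lie a little nearer the robot than the row of offcuts, in the gaps between them.
- nut_right: Second nut like the first; leave alone. Origin at the middle of its underside.
- tin: Round metal tin with a screw cap, 60 mm across, 52 mm high, standing beside the pen on one side or the other; leave alone. Origin at the middle of its underside.
- magnet: Grey three-cornered welding magnet (open triangular frame), 76 x 76 mm along its two straight sides, 18 mm high, flat beside the pen on the side away from the tin; leave alone. Origin on the bench midway along both straight sides' extents.
- bracket: Finished steel angle bracket, base 50 x 80 mm, 56 mm high, towards the right of the bench (-y); leave alone. Origin at the middle of its underside.

How it is judged (in metres and radians):
At the end, for the whole second after the job is handed in: Each of the three offcuts lies flat and still on the bench (underside within 4 mm of it) between the pen's walls, its centre at least 17 mm inside the mouth line; none of the nuts, tin, magnet and bracket has moved more than 15 mm (x of square_offcut in the frame of pen between -0.038 and 0.055 m and y of square_offcut in the frame of pen between -0.11 and 0.11 m and height (world z) of each of square_offcut, oblong_offcut, round_offcut below 0.004 m and angle between each of square_offcut, oblong_offcut, round_offcut's own z axis and vertical below 0.1 rad and linear speed of each of square_offcut, oblong_offcut, round_offcut below 0.01 m/s and x of oblong_offcut in the frame of pen between -0.038 and 0.055 m and y of oblong_offcut in the frame of pen between -0.11 and 0.11 m and x of round_offcut in the frame of pen between -0.038 and 0.055 m and y of round_offcut in the frame of pen between -0.11 and 0.11 m and distance of each of nut_left, nut_right, tin, magnet, bracket from where it was at the start of the episode below 0.015 m); the robot touches nothing.
It fails at once if an offcut is lifted off the bench or tipped up (height (world z) of any of square_offcut, oblong_offcut, round_offcut above 0.01 m or angle between any of square_offcut, oblong_offcut, round_offcut's own z axis and vertical above 0.4 rad).
It fails at once if a nut, tin, magnet or bracket is moved by more than 15 mm (distance of any of nut_left, nut_right, tin, magnet, bracket from where it was at the start of the episode above 0.015 m).
It also fails if it takes over 67 s, if anything falls off the work surface, if the arm or the gripper's body presses on something with over 40 N, if the wrist force passes 120 N, or if a joint passes its speed limit or range.

## Working session

There is one attempt and no reset: what is moved stays moved. The work goes in short steps, Python scripts to look and compute and a shell command to move; the robot and the scene stay as the last step left them, time stands still between calls to the robot, and variables do not carry over. Pictures are saved under pics/ and viewed, and the job is handed in when it is done.

```bash
ls; mkdir -p pics; python3 - <<'E'
from plant import ctrl
import cv2
o=ctrl.get_obs()
for k in ["clock","joint_pos","tool_pos","orientation","force","opening"]: print(k,o[k])
for n in ["top","scene"]:
    im=ctrl.snapshot(n); cv2.imwrite(f"pics/{n}0.png",cv2.cvtColor(im,cv2.COLOR_RGB2BGR)); print(n,ctrl.camera_model(n))
    if n=="top":
        for t in ["square_offcut","oblong_offcut","round_offcut","nut_left","pen","tin","magnet","bracket"]:
            print(t,[(d["extent"],round(d["confidence"],2)) for d in ctrl.find_in("top",t)][:3])
E
```

```text
pics
clock 0.0
joint_pos [ 9.16215543e+01  2.05911158e+01  6.35381785e-01 -1.96820666e-02
 -7.01353435e+01 -1.65084710e+01]
tool_pos [0.17330038 0.65188612 0.22563988]
orientation [-8.99918570e+01 -9.25810959e-02 -1.04893626e+02]
force [ 0.69826137 -0.28253402  0.07064294]
opening 0.08734574087649499
top {'fx': 416.52029210978105, 'fy': 416.52029210978105, 'cx': 256.1280094541212, 'cy': 186.525350864972, 'origin': array([ 0.34572355, -0.08975932,  1.13955372]), 'orientation': array([-169.09445022,   -0.4911695 ,  -90.9288313 ])}
square_offcut [([147.6, 189.3, 19.2, 19.0], 0.76)]
oblong_offcut [([216.6, 183.4, 18.8, 28.5], 0.48), ([177.2, 132.8, 86.1, 41.6], 0.46), ([252.9, 225.9, 14.7, 12.7], 0.37)]
round_offcut [([274.5, 187.0, 18.0, 15.4], 0.72)]
nut_left [([175.2, 223.4, 17.4, 14.5], 0.44)]
pen [([174.9, 133.5, 89.2, 40.9], 0.61), ([251.7, 223.7, 14.7, 15.3], 0.52)]
tin [([132.2, 140.4, 30.6, 24.7], 0.7)]
magnet [([276.7, 132.3, 25.6, 25.1], 0.81), ([133.1, 141.2, 31.0, 26.1], 0.19)]
bracket [([385.0, 213.8, 28.4, 27.3], 0.68)]
scene {'fx': 370.5010652866321, 'fy': 370.5010652866321, 'cx': 256.8869832866621, 'cy': 196.33632210096357, 'origin': array([ 1.27614152, -0.031319  ,  0.66552297]), 'orientation': array([-130.0939633 ,   -1.25265277,   95.08543724])}
```

```bash
cat > h.py <<'E'
import numpy as np,cv2
from scipy.spatial.transform import Rotation as R
from plant import ctrl
def ground(cam,uv,z=0.0):
    m=ctrl.camera_model(cam); uv=np.atleast_2d(uv).astype(float)
    d=np.c_[(uv[:,0]-m["cx"])/m["fx"],(uv[:,1]-m["cy"])/m["fy"],np.ones(len(uv))]
    d=d@R.from_euler("xyz",m["orientation"],degrees=True).as_matrix().T
    o=np.array(m["origin"]); s=(z-o[2])/d[:,2]
    return (o+d*s[:,None])[:,:2]
def rectify(im,cam,x0,x1,y0,y1,res,z=0.0):
    # output: up = +x, left = +y ; res px per m
    H=int((x1-x0)*res);W=int((y1-y0)*res)
    m=ctrl.camera_model(cam);Rm=R.from_euler("xyz",m["orientation"],degrees=True).as_matrix()
    r,c=np.mgrid[0:H,0:W]
    P=np.stack([x1-r/res,y1-c/res,np.full(r.shape,z)],-1)-np.array(m["origin"])
    p=P@Rm
    u=m["fx"]*p[...,0]/p[...,2]+m["cx"];v=m["fy"]*p[...,1]/p[...,2]+m["cy"]
    return cv2.remap(im,u.astype(np.float32),v.astype(np.float32),cv2.INTER_CUBIC)
E
python3 - <<'E'
from h import *
im=cv2.imread("pics/top0.png")
o=rectify(im,"top",0.3,0.65,-0.2,0.27,1600,0.006)
for i in range(0,10):
    y=0.25-0.05*i; c=int((0.27-y)*1600); cv2.line(o,(c,0),(c,8),(0,0,255),1); cv2.putText(o,f"{y:.2f}",(c,20),0,.4,(0,0,255),1)
for i in range(7):
    x=0.35+0.05*i; r=int((0.65-x)*1600); cv2.line(o,(0,r),(8,r),(0,0,255),1); cv2.putText(o,f"{x:.2f}",(10,r),0,.4,(0,0,255),1)
cv2.imwrite("pics/rect0.png",o)
for n,e,z in [("sq",[147.6,189.3,19.2,19],.012),("ob",[216.6,183.4,18.8,28.5],.012),("ro",[274.5,187,18,15.4],.012),("nl",[175.2,223.4,17.4,14.5],.015),("nr",[252.9,225.9,14.7,12.7],.015),("pen",[174.9,133.5,89.2,40.9],0)]:
    print(n,ground("top",[e[0]+e[2]/2,e[1]+e[3]/2],z), ground("top",[[e[0],e[1]],[e[0]+e[2],e[1]+e[3]]],z))
E
```

```text
sq [[0.53253899 0.16823353]] [[0.55937141 0.19530703]
 [0.50592895 0.14138439]]
ob [[ 0.53294369 -0.01986338]] [[ 0.57315906  0.00594901]
 [ 0.49323645 -0.04534963]]
ro [[ 0.53882162 -0.17779253]] [[ 0.5607219  -0.15358041]
 [ 0.51706811 -0.20184238]]
nl [[0.44415285 0.09337554]] [[0.46405236 0.11714339]
 [0.42437646 0.06975475]]
nr [[ 0.43667256 -0.11197762]] [[ 0.45407816 -0.09243984]
 [ 0.4193616  -0.13140918]]
pen [[ 0.6603729  -0.00107591]] [[ 0.72243125  0.12601494]
 [ 0.59937875 -0.12598735]]
```

View pics/top0.png

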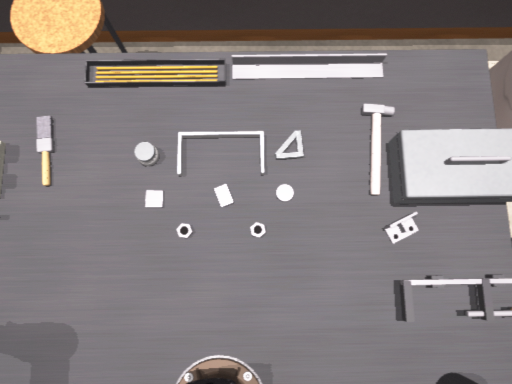

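View pics/rect0.png

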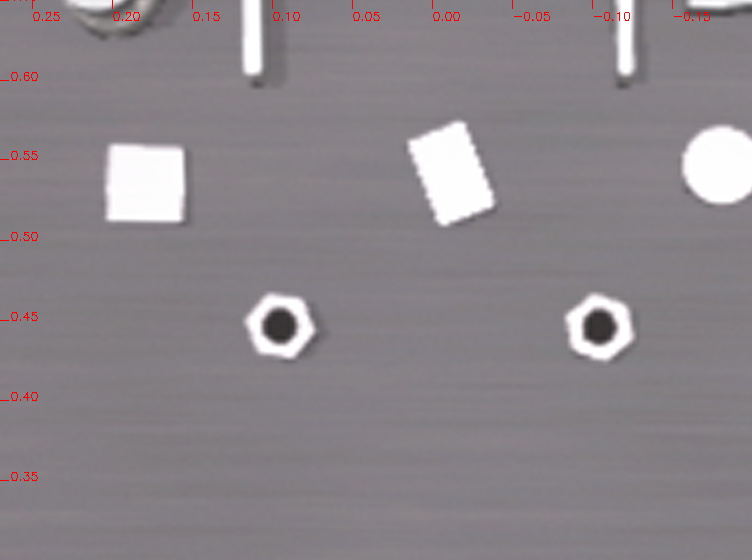

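View pics/scene0.png

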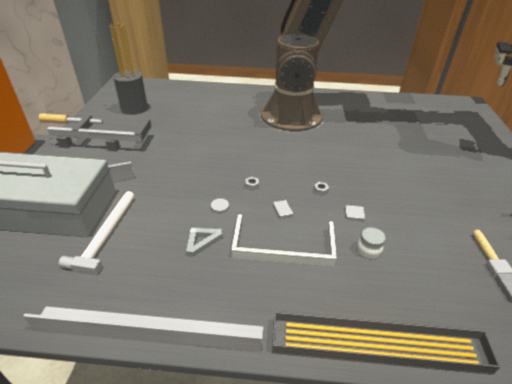

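The top view shows the pen opening towards the robot, with its mouth at about row 175 and columns 178–264. The square is at (154,199), the oblong at (224,195) and the round at (285,192). The nuts are at (184,231) and (258,230), the tin at (147,154) and the magnet at (290,146). I'll refine these with contours.

```bash
python3 - <<'E'
from h import *
im=cv2.imread("pics/top0.png")
S=2000
for z in (0.012,0.018,0.03,0.052):
    o=rectify(im,"top",0.38,0.76,-0.26,0.27,S,z)
    g=cv2.cvtColor(o,cv2.COLOR_BGR2GRAY); t=cv2.threshold(g,165,255,0)[1]
    print("z",z)
    for c in cv2.findContours(t,cv2.RETR_EXTERNAL,cv2.CHAIN_APPROX_SIMPLE)[0]:
        if cv2.contourArea(c)<600: continue
        (cx,cy),(w,h),a=cv2.minAreaRect(c); x,y,bw,bh=cv2.boundingRect(c)
        print("c x%.4f y%.4f  size %.3f %.3f ang %.0f  bbox x[%.3f,%.3f] y[%.3f,%.3f]"%(0.38+0.38-cy/S,0.27-cx/S,w/S,h/S,a,.76-(y+bh)/S,.76-y/S,.27-(x+bw)/S,.27-x/S))
E
```

```text
z 0.012
c x0.4454 y-0.1043  size 0.039 0.043 ang 51  bbox x[0.424,0.467] y[-0.126,-0.083]
c x0.4462 y0.0944  size 0.039 0.043 ang 41  bbox x[0.425,0.467] y[0.072,0.117]
c x0.5350 y0.1783  size 0.049 0.050 ang 90  bbox x[0.510,0.559] y[0.153,0.203]
c x0.5463 y-0.1809  size 0.050 0.050 ang 51  bbox x[0.522,0.571] y[-0.206,-0.155]
c x0.5410 y-0.0122  size 0.059 0.040 ang 68  bbox x[0.508,0.574] y[-0.039,0.015]
c x0.6698 y0.2100  size 0.053 0.055 ang 90  bbox x[0.643,0.697] y[0.182,0.238]
c x0.6839 y-0.1947  size 0.078 0.080 ang 86  bbox x[0.643,0.725] y[-0.237,-0.156]
c x0.6635 y-0.0045  size 0.245 0.124 ang 0  bbox x[0.602,0.726] y[-0.128,0.118]
z 0.018
c x0.4447 y-0.1043  size 0.039 0.043 ang 50  bbox x[0.423,0.466] y[-0.126,-0.083]
c x0.4456 y0.0934  size 0.039 0.043 ang 40  bbox x[0.425,0.466] y[0.072,0.115]
c x0.5340 y0.1767  size 0.050 0.049 ang 1  bbox x[0.509,0.558] y[0.152,0.202]
c x0.5453 y-0.1805  size 0.049 0.050 ang 90  bbox x[0.520,0.570] y[-0.206,-0.155]
c x0.5399 y-0.0125  size 0.059 0.040 ang 69  bbox x[0.507,0.573] y[-0.040,0.015]
c x0.6680 y0.2085  size 0.053 0.055 an
[... 806 characters left out ...]
.241 ang 90  bbox x[0.597,0.719] y[-0.127,0.115]
z 0.052
c x0.4417 y-0.1038  size 0.038 0.042 ang 50  bbox x[0.421,0.462] y[-0.125,-0.083]
c x0.4426 y0.0878  size 0.038 0.042 ang 41  bbox x[0.422,0.463] y[0.067,0.109]
c x0.5282 y0.1687  size 0.049 0.047 ang 1  bbox x[0.504,0.552] y[0.144,0.193]
c x0.5391 y-0.1776  size 0.048 0.048 ang 45  bbox x[0.515,0.563] y[-0.202,-0.153]
c x0.5340 y-0.0149  size 0.057 0.039 ang 69  bbox x[0.502,0.566] y[-0.041,0.011]
c x0.6583 y0.1995  size 0.051 0.053 ang 90  bbox x[0.632,0.684] y[0.173,0.226]
c x0.6720 y-0.1910  size 0.075 0.077 ang 86  bbox x[0.633,0.712] y[-0.232,-0.154]
c x0.6522 y-0.0072  size 0.119 0.236 ang 90  bbox x[0.592,0.712] y[-0.126,0.111]
```

```bash
python3 -m crank '[[[0.77,160,50,230,0.65],[0.77,319,100,459,1.31],[0.77,319,100,459,1.31],[0.77,319,100,459,1.31],[0.77,319,100,459,1.31],[0.77,319,100,459,1.31],[0.77,319,100,459,1.31],[0.77,319,140,459,1.31],[0.77,319,140,459,1.31],[0.77,319,140,459,1.31],[0.77,319,140,459,1.31],[0.77,319,140,459,1.31]]]'; cat >> h.py <<'E'
def delta(x,y,z,yaw,grip=None):
    "shift in tool axes (mm) and turn (rad) from measured pose to a target"
    o=ctrl.get_obs(); Rm=R.from_euler("xyz",o["orientation"],degrees=True)
    d=Rm.inv().apply(np.array([x,y,z])-o["tool_pos"])*1000
    t=-(yaw-o["orientation"][2]); t=(t+180)%360-180
    print(o["clock"],o["tool_pos"].round(4),o["orientation"].round(2),o["opening"].round(4),o["force"].round(1),"->",d.round(1),round(np.radians(t),3))
E
python3 -c "
from h import *
delta(.535,.225,.005,-180)"
```

```text
clock: 2.0
tool_pos: [0.5351, 0.2271, 0.0873]
orientation: [-90.0, 0.1, -179.9]
force: [-0.5, 0.4, 0.7]
opening: 0.0098Traceback (most recent call last):
  File "<string>", line 3, in <module>
    delta(.535,.225,.005,-180)
    ~~~~~^^^^^^^^^^^^^^^^^^^^^
  File "h.py", line 24, in delta
    print(o["clock"],o["tool_pos"].round(4),o["orientation"].round(2),o["opening"].round(4),o["force"].round(1),"->",d.round(1),round(np.radians(t),3))
                                                                      ^^^^^^^^^^^^^^^^^^
AttributeError: 'float' object has no attribute 'round'
```

```bash
sed -i 's/o\["opening"\].round(4)/round(o["opening"],4)/' h.py; python3 - <<'E'
from h import *
delta(.535,.225,.005,-180)
cv2.imwrite("pics/w1.png",ctrl.snapshot("wrist")[:,:,::-1])
im=ctrl.snapshot("top"); cv2.imwrite("pics/t1.png",cv2.resize(im[110:260,100:320,::-1],None,fx=3.5,fy=3.5))
E
```

```text
2.0 [0.5351 0.2271 0.0873] [-9.004e+01  6.000e-02 -1.799e+02] 0.0098 [-0.5  0.4  0.7] -> [ 0.2 82.3  2.2] 0.002
```

View pics/w1.png

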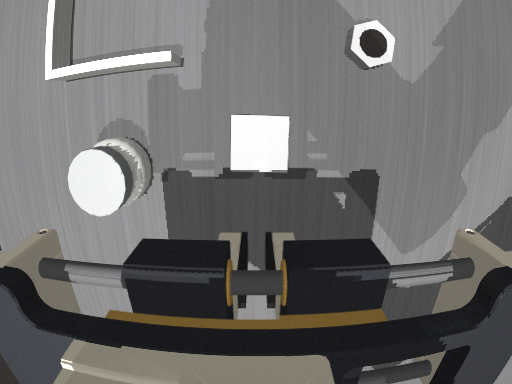

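View pics/t1.png

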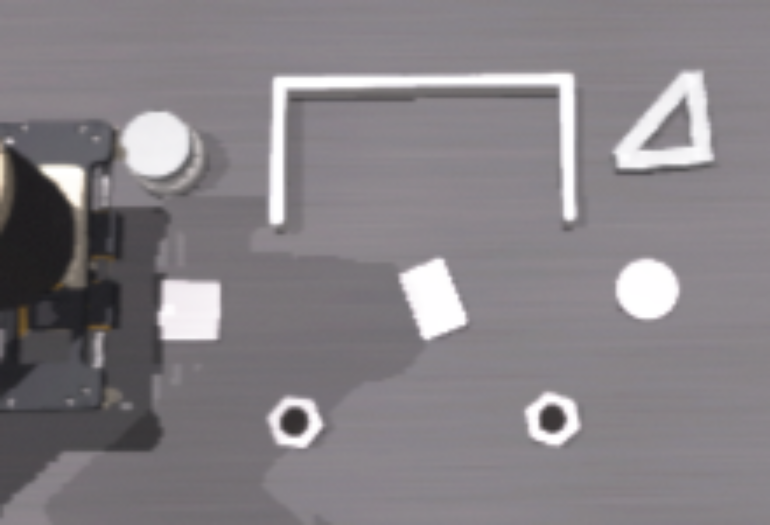

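The wrist view shows the square at (260,143), centred on the fingertip gap at column 257, with the tin and pen clear on the left. I'll descend and push it towards -y.

```bash
python3 -m crank '[[[0.77,0,40,0,0],[0.77,0,65,0,0],[0.77,0,78,0,0],[0.77,0,82,0,0],[0.77,0,82,0,0],[0.77,0,82,5,0],[0.77,0,82,12,0],[0.77,0,82,20,0],[0.77,0,82,30,0],[0.77,0,82,40,0],[0.77,0,82,50,0],[0.77,0,82,60,0]]]'
python3 -c "
from h import *
delta(.535,.1025,.005,-180)
im=ctrl.snapshot('wrist');cv2.imwrite('pics/w2.png',im[:,:,::-1])"
```

```text
clock: 3.6
tool_pos: [0.5352, 0.1654, 0.0046]
orientation: [-90.0, 0.0, -180.0]
force: [-0.2, 1.6, 1.5]
opening: 0.0102
3.6 [0.5352 0.1654 0.0046] [ -90.      0.   -179.95] 0.0102 [-0.2  1.6  1.5] -> [ 0.2 -0.4 62.9] 0.001
```

View pics/w2.png

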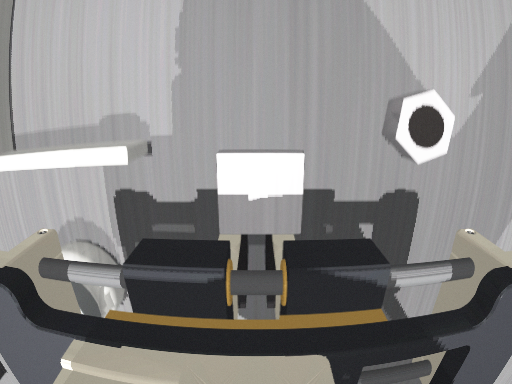

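The square sits flush against the fingers, centred at (260,190). I'll push on by 63 mm, then back off and lift.

```bash
python3 -m crank '[[[0.77,0,0,10,0],[0.77,0,0,20,0],[0.77,0,0,30,0],[0.77,0,0,40,0],[0.77,0,0,50,0],[0.77,0,0,58,0],[0.77,0,0,62,0],[0.77,0,0,63,0],[0.77,0,0,55,0],[0.77,0,0,40,0],[0.77,0,-40,40,0],[0.77,0,-55,40,0]]]'
python3 -c "
from h import *
delta(.485,.07,.06,-90)
im=ctrl.snapshot('wrist');cv2.imwrite('pics/w3.png',im[:,:,::-1])
im=ctrl.snapshot('top');cv2.imwrite('pics/t3.png',cv2.resize(im[110:260,100:320,::-1],None,fx=3.5,fy=3.5))"
```

```text
clock: 5.15
tool_pos: [0.5362, 0.1279, 0.0615]
orientation: [-90.1, 0.1, -179.8]
force: [0.3, 0.6, -0.6]
opening: 0.0105
5.15 [0.5362 0.1279 0.0615] [-9.0060e+01  1.4000e-01 -1.7985e+02] 0.0105 [ 0.3  0.6 -0.6] -> [51.4  1.3 57.8] -1.568
```

View pics/w3.png

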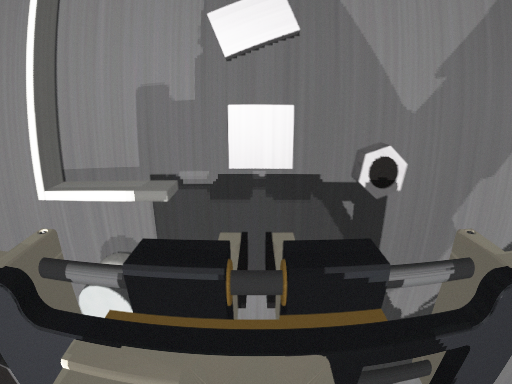

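View pics/t3.png

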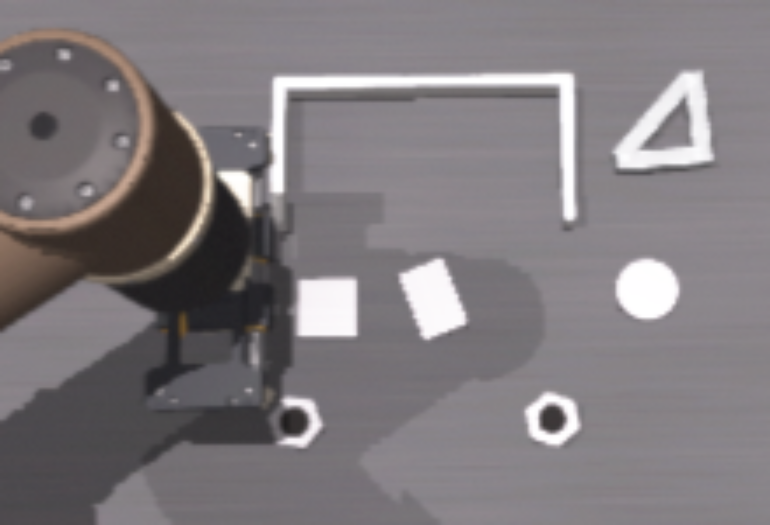

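```bash
python3 -c "
from h import *
p=lambda u,v:(100+u/3.5,110+v/3.5)
print(ground('top',[p(328,307),p(270,220)],.012), ground('top',[p(327,307),p(433,299),p(276,222),p(568,225)],.012))"
```

```text
[[0.53407294 0.06851251]
 [0.60452829 0.11519476]] [[ 0.53408451  0.06929406]
 [ 0.53921235 -0.01361187]
 [ 0.60283827  0.11042385]
 [ 0.59710411 -0.1205807 ]]
```

```bash
python3 -m crank '[[[0.77,25,0,30,-0.18],[0.77,49,0,60,-0.36],[0.77,49,0,60,-0.54],[0.77,49,0,60,-0.72],[0.77,49,0,60,-0.90],[0.77,49,0,60,-1.08],[0.77,49,0,60,-1.26],[0.77,49,0,60,-1.44],[0.77,49,0,60,-1.568],[0.77,49,0,60,-1.568],[0.77,49,20,60,-1.568],[0.77,49,30,60,-1.568]]]'
python3 -c "
from h import *
delta(.487,.068,.005,-90)
im=ctrl.snapshot('wrist');cv2.imwrite('pics/w4.png',im[:,:,::-1])"
```

```text
clock: 6.75
tool_pos: [0.4855, 0.0659, 0.0284]
orientation: [-90.1, -0.0, -90.3]
force: [-0.4, 0.2, 0.4]
opening: 0.01
6.75 [0.4855 0.0659 0.0284] [-9.008e+01 -4.000e-02 -9.026e+01] 0.01 [-0.4  0.2  0.4] -> [-2.2 23.4  1.5] -0.005
```

View pics/w4.png

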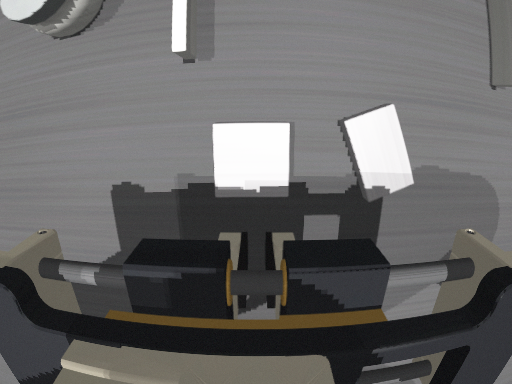

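The square is centred at column 252 against 257 for the fingers, so I'll shift tool x by 2 mm, lower and push it in.

```bash
python3 -m crank '[[[0.77,-2,12,0,0],[0.77,-2,20,0,0],[0.77,-2,23,0,0],[0.77,-2,23,0,0],[0.77,-2,23,6,0],[0.77,-2,23,13,0],[0.77,-2,23,20,0],[0.77,-2,23,30,0],[0.77,-2,23,40,0],[0.77,-2,23,50,0],[0.77,-2,23,60,0],[0.77,-2,23,70,0]]]'
python3 -c "
from h import *
delta(.6275,.068,.005,-90)
im=ctrl.snapshot('wrist');cv2.imwrite('pics/w5.png',im[:,:,::-1])"
```

```text
clock: 8.3
tool_pos: [0.5561, 0.0675, 0.0067]
orientation: [-90.1, -0.0, -90.1]
force: [-5.0, -0.5, 6.4]
opening: 0.0099
8.3 [0.5561 0.0675 0.0067] [-9.008e+01 -3.000e-02 -9.012e+01] 0.0099 [-5.  -0.5  6.4] -> [-0.6  1.6 71.4] -0.002
```

View pics/w5.png

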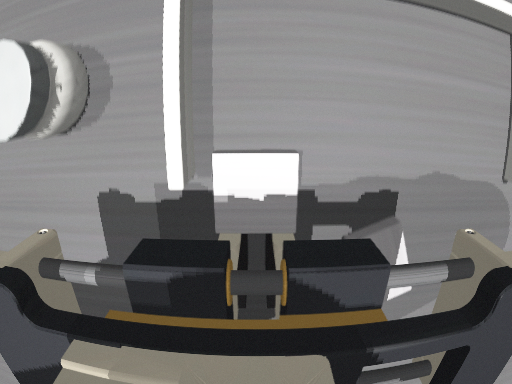

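The square is flush and inside the wall line, with the left wall at column 175. I'll push the last 71 mm, then retreat and lift.

```bash
python3 -m crank '[[[0.77,0,0,10,0],[0.77,0,0,20,0],[0.77,0,0,30,0],[0.77,0,0,40,0],[0.77,0,0,50,0],[0.77,0,0,60,0],[0.77,0,0,67,0],[0.77,0,0,71,0],[0.77,0,0,71,0],[0.77,0,0,60,0],[0.77,0,0,40,0],[0.77,0,-50,30,0]]]'
python3 -c "
from h import *
delta(.485,-.0125,.06,-90)
im=ctrl.snapshot('wrist');cv2.imwrite('pics/w6.png',im[:,:,::-1])"
```

```text
clock: 9.85
tool_pos: [0.5817, 0.0667, 0.0536]
orientation: [-90.4, -0.2, -90.1]
force: [0.7, 0.2, 0.7]
opening: 0.0098
9.85 [0.5817 0.0667 0.0536] [-90.45  -0.16 -90.13] 0.0098 [0.7 0.2 0.7] -> [ 79.5  -5.4 -96.6] -0.002
```

View pics/w6.png

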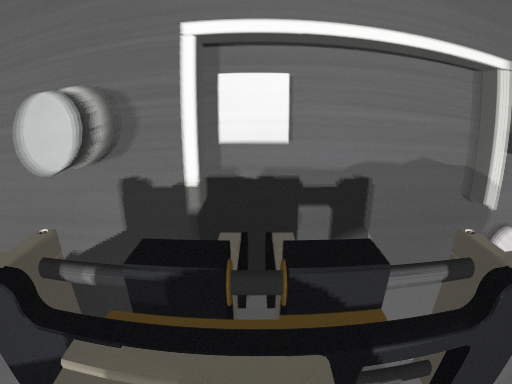

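The square is well inside the pen, at (254,108). Now the oblong.

```bash
python3 -m crank '[[[0.77,40,-5,-50,0],[0.77,79,-5,-97,0],[0.77,79,-5,-97,0],[0.77,79,10,-97,0],[0.77,79,25,-97,0],[0.77,79,25,-97,0],[0.77,79,25,-97,0],[0.77,79,25,-97,0]]]'
python3 -c "
from h import *
delta(.485,-.0125,.005,-90)
im=ctrl.snapshot('wrist');cv2.imwrite('pics/w7.png',im[:,:,::-1])"
```

```text
clock: 10.9
tool_pos: [0.4895, -0.0107, 0.0322]
orientation: [-89.9, 0.0, -90.1]
force: [-0.1, 0.2, -0.3]
opening: 0.0105
10.9 [ 0.4895 -0.0107  0.0322] [-8.994e+01  2.000e-02 -9.009e+01] 0.0105 [-0.1  0.2 -0.3] -> [ 1.8 27.1 -4.6] -0.002
```

View pics/w7.png

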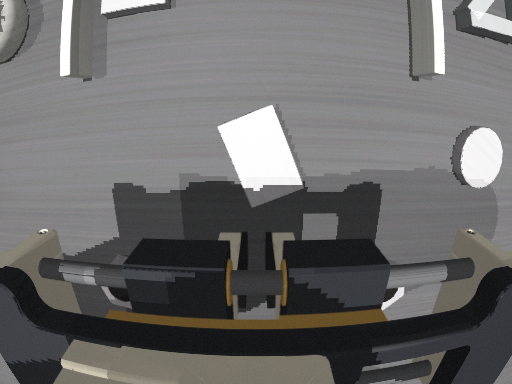

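The oblong's near corner is at (252,206), right in front of the finger gap. I'll close the fingers for a flat face, and the oblong should square up against it.

```bash
python3 -m crank '[[[1,1,12,-5,0],[1,1,22,-5,0],[1,1,26,-5,0],[1,1,26,-5,0],[1,1,26,0,0],[1,1,26,7,0],[1,1,26,15,0],[1,1,26,23,0],[1,1,26,32,0],[1,1,26,41,0],[1,1,26,50,0],[1,1,26,60,0]]]'
python3 -c "
from h import *
delta(.6225,-.0125,.005,-90)
im=ctrl.snapshot('wrist');cv2.imwrite('pics/w8.png',im[:,:,::-1])"
```

```text
clock: 12.45
tool_pos: [0.5497, -0.0121, 0.0055]
orientation: [-90.0, -0.0, -90.1]
force: [-0.2, -0.6, 0.6]
opening: 0.0005
12.45 [ 0.5497 -0.0121  0.0055] [-90.01  -0.   -90.11] 0.0005 [-0.2 -0.6  0.6] -> [ 0.3  0.5 72.8] -0.002
```

View pics/w8.png

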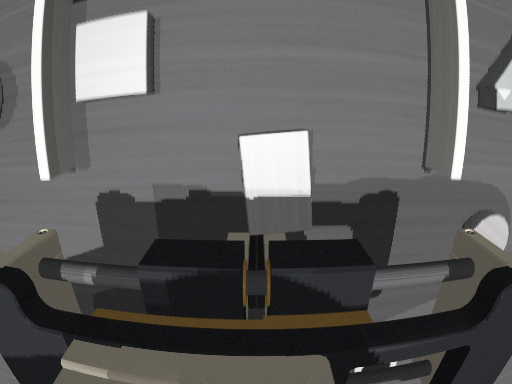

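The oblong is now aligned but sits at column 277, about 10 mm to the right of the finger centre. I'll back off, re-centre and push on.

```bash
python3 -m crank '[[[1,0,0,-8,0],[1,10,0,-8,0],[1,10,0,-6,0],[1,10,0,0,0],[1,10,0,8,0],[1,10,0,16,0],[1,10,0,24,0],[1,10,0,32,0],[1,10,0,40,0],[1,10,0,48,0],[1,10,0,54,0],[1,10,0,54,0]]]'
python3 -c "
from h import *
delta(.6225,-.02,.005,-90)
im=ctrl.snapshot('wrist');cv2.imwrite('pics/w9.png',im[:,:,::-1])"
```

```text
clock: 14.0
tool_pos: [0.6038, -0.0221, 0.0055]
orientation: [-90.0, 0.0, -90.1]
force: [0.0, 0.1, -0.2]
opening: 0.0006
14.0 [ 0.6038 -0.0221  0.0055] [-89.96   0.   -90.1 ] 0.0006 [ 0.   0.1 -0.2] -> [-2.1  0.5 18.7] -0.002
```

View pics/w9.png

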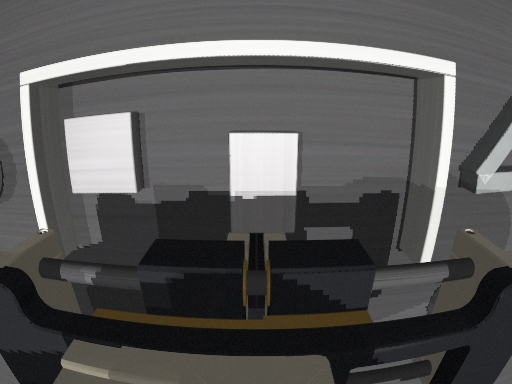

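```bash
python3 -m crank '[[[1,0,0,8,0],[1,0,0,16,0],[1,0,0,23,0],[1,0,0,28,0],[1,0,0,28,0],[1,0,0,20,0],[1,0,-5,0,0],[1,0,-55,-10,0],[1,0,-55,-40,0],[0.55,0,-55,-65,0],[0.55,0,-55,-65,0],[0.55,0,-55,-65,0]]]'
python3 -c "
from h import *
delta(.546,-.232,.06,-180)
im=ctrl.snapshot('wrist');cv2.imwrite('pics/w10.png',im[:,:,::-1])
im=ctrl.snapshot('top');cv2.imwrite('pics/t10.png',im[:,:,::-1])"
```

```text
clock: 15.55
tool_pos: [0.5384, -0.0219, 0.061]
orientation: [-89.9, 0.0, -90.1]
force: [0.6, 0.1, -0.4]
opening: 0.0189
15.55 [ 0.5384 -0.0219  0.061 ] [-8.993e+01  1.000e-02 -9.008e+01] 0.0189 [ 0.6  0.1 -0.4] -> [210.1   0.9   7.9] 1.569
```

View pics/w10.png

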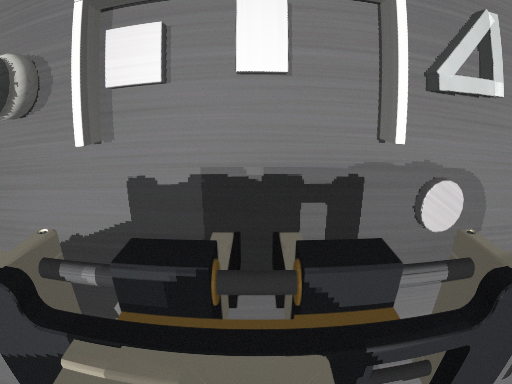

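View pics/t10.png

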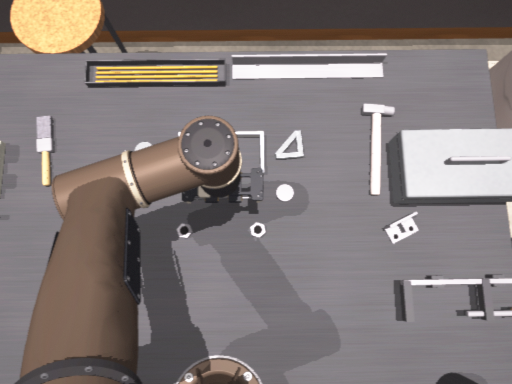

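The square and oblong are both inside the pen, and the round sits untouched at (285,192) in the top view. I'll move the opened fork to its far side.

```bash
python3 -m crank '[[[0.55,50,-5,4,0.18],[0.55,100,-5,8,0.36],[0.55,150,-5,8,0.54],[0.55,190,-5,8,0.72],[0.55,210,-5,8,0.90],[0.55,210,-5,8,1.08],[0.55,210,-5,8,1.26],[0.55,210,-5,8,1.44],[0.55,210,-5,8,1.569],[0.55,210,-5,8,1.569],[0.55,210,10,8,1.569],[0.55,210,25,8,1.569]]]'
python3 -c "
from h import *
delta(.546,-.232,.005,-180)
im=ctrl.snapshot('wrist');cv2.imwrite('pics/w11.png',im[:,:,::-1])
im=ctrl.snapshot('scene');cv2.imwrite('pics/s11.png',im[:,:,::-1])
im=ctrl.snapshot('top');cv2.imwrite('pics/t11.png',cv2.resize(im[110:260,170:390,::-1],None,fx=3.5,fy=3.5))"
```

```text
clock: 17.15
tool_pos: [0.5454, -0.232, 0.0342]
orientation: [-90.0, -0.0, -179.9]
force: [0.4, 0.5, -0.4]
opening: 0.0196
17.15 [ 0.5454 -0.232   0.0342] [-9.0010e+01 -3.0000e-02 -1.7992e+02] 0.0196 [ 0.4  0.5 -0.4] -> [-0.6 29.2  0. ] 0.001
```

View pics/t11.png

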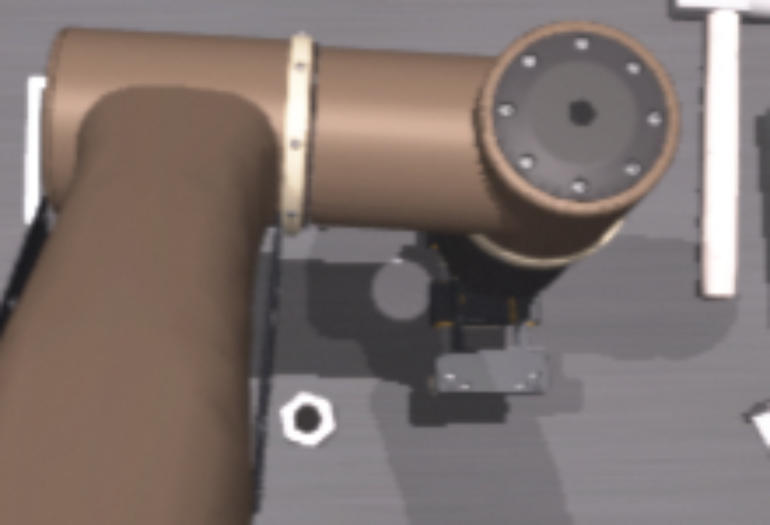

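View pics/s11.png

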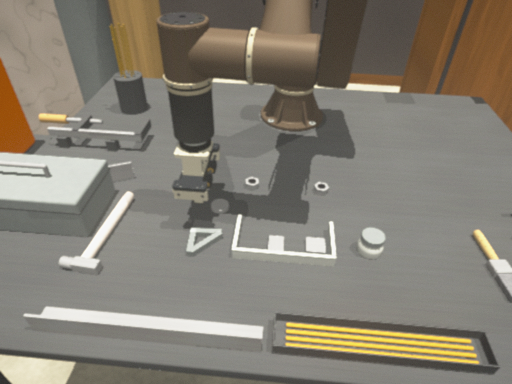

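View pics/w11.png

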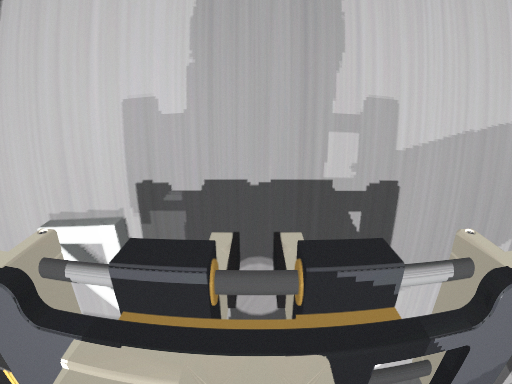

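In the wrist view the round shows through the finger gap at (258,270), centred between the tips. I'll descend and push it towards +y (tool -z).

```bash
python3 -m crank '[[[0.55,0,15,0,0],[0.55,0,25,0,0],[0.55,0,29,0,0],[0.55,0,29,0,0],[0.55,0,29,-6,0],[0.55,0,29,-12,0],[0.55,0,29,-19,0],[0.55,0,29,-27,0],[0.55,0,29,-35,0],[0.55,0,29,-44,0],[0.55,0,29,-53,0],[0.55,0,29,-62,0]]]'
python3 -c "
from h import *
delta(.546,-.106,.005,-180)
im=ctrl.snapshot('wrist');cv2.imwrite('pics/w12.png',im[:,:,::-1])
im=ctrl.snapshot('top');cv2.imwrite('pics/t12.png',cv2.resize(im[110:260,170:390,::-1],None,fx=3.5,fy=3.5))"
```

```text
clock: 18.8
tool_pos: [0.5457, -0.1694, 0.0066]
orientation: [-90.0, 0.0, -180.0]
force: [0.5, -2.4, 0.7]
opening: 0.0195
18.8 [ 0.5457 -0.1694  0.0066] [ -90.      0.   -179.99] 0.0195 [ 0.5 -2.4  0.7] -> [ -0.3   1.6 -63.4] 0.0
```

View pics/t12.png

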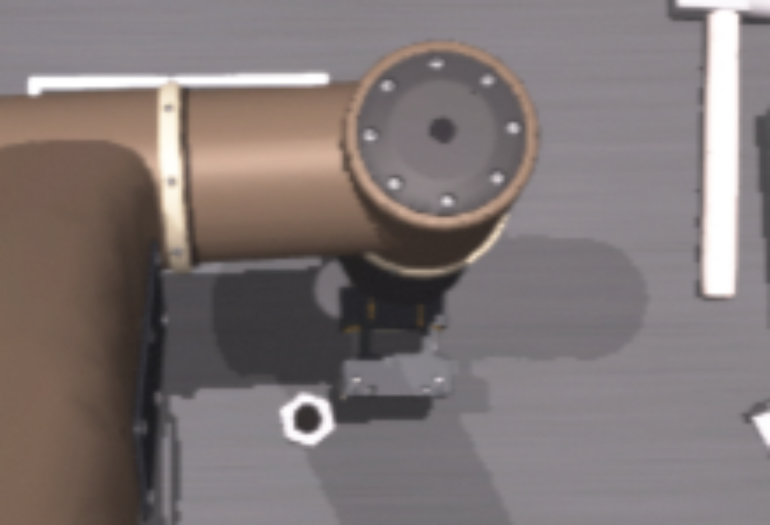

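View pics/w12.png

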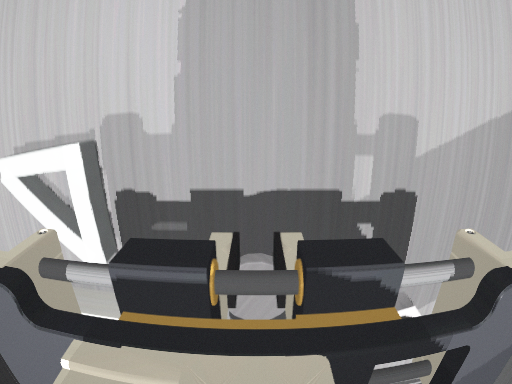

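The round stays cradled between the tips (258,280). I'll carry on.

```bash
python3 -m crank '[[[0.55,0,0,-8,0],[0.55,0,0,-17,0],[0.55,0,0,-26,0],[0.55,0,0,-35,0],[0.55,0,0,-44,0],[0.55,0,0,-53,0],[0.55,0,0,-60,0],[0.55,0,0,-64,0],[0.55,0,0,-64,0],[0.55,0,0,-56,0],[0.55,0,0,-45,0],[0.55,0,-50,-40,0]]]'
python3 -c "
from h import *
delta(.485,-.075,.06,-90)
im=ctrl.snapshot('wrist');cv2.imwrite('pics/w13.png',im[:,:,::-1])"
```

```text
clock: 20.4
tool_pos: [0.5427, -0.1314, 0.0536]
orientation: [-90.0, -0.5, 179.9]
force: [1.1, 0.2, 0.8]
opening: 0.0193
20.4 [ 0.5427 -0.1314  0.0536] [-89.98  -0.47 179.91] 0.0193 [1.1 0.2 0.8] -> [ 57.8  -5.9 -56.3] -1.572
```

View pics/w13.png

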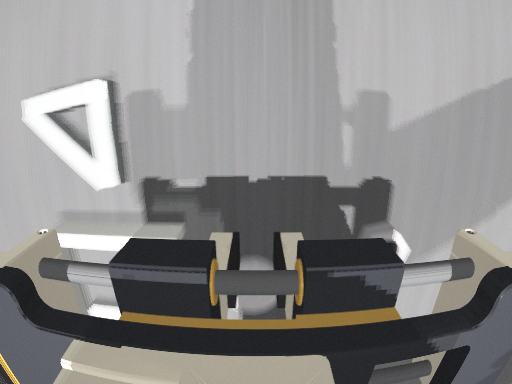

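```bash
python3 -m crank '[[[0.55,28,-8,-28,-0.18],[0.55,57,-8,-56,-0.36],[0.55,57,-8,-56,-0.54],[0.55,57,-8,-56,-0.72],[0.55,57,-8,-56,-0.90],[0.55,57,-8,-56,-1.08],[0.55,57,-8,-56,-1.26],[0.55,57,-8,-56,-1.44],[0.55,57,-8,-56,-1.57],[0.55,57,-8,-56,-1.57],[0.55,57,10,-56,-1.57],[0.55,57,22,-56,-1.57]]]'
python3 -c "
from h import *
delta(.489,-.075,.005,-90)
im=ctrl.snapshot('wrist');cv2.imwrite('pics/w14.png',im[:,:,::-1])"
```

```text
clock: 21.95
tool_pos: [0.4885, -0.0744, 0.034]
orientation: [-90.0, 0.0, -90.2]
force: [0.0, -0.1, 0.2]
opening: 0.0196
21.95 [ 0.4885 -0.0744  0.034 ] [-90.     0.   -90.23] 0.0196 [ 0.  -0.1  0.2] -> [ 0.6 29.   0.5] -0.004
```

View pics/w14.png

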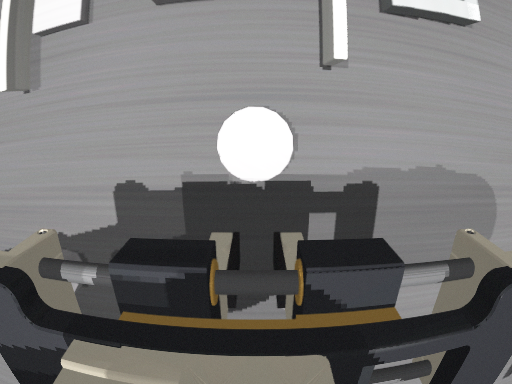

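The round is centred at (255,144) ahead of the fork. I'll descend and push it in.

```bash
python3 -m crank '[[[0.55,0,15,0,0],[0.55,0,25,0,0],[0.55,0,29,0,0],[0.55,0,29,0,0],[0.55,0,29,6,0],[0.55,0,29,12,0],[0.55,0,29,19,0],[0.55,0,29,27,0],[0.55,0,29,35,0],[0.55,0,29,44,0],[0.55,0,29,53,0],[0.55,0,29,62,0]]]'
python3 -c "
from h import *
delta(.621,-.075,.005,-90)
im=ctrl.snapshot('wrist');cv2.imwrite('pics/w15.png',im[:,:,::-1])"
```

```text
clock: 23.5
tool_pos: [0.5513, -0.0741, 0.0055]
orientation: [-90.0, -0.0, -90.0]
force: [-1.4, 0.1, 1.3]
opening: 0.0198
23.5 [ 0.5513 -0.0741  0.0055] [-90.01  -0.   -90.05] 0.0198 [-1.4  0.1  1.3] -> [ 0.8  0.5 69.7] -0.001
```

View pics/w15.png

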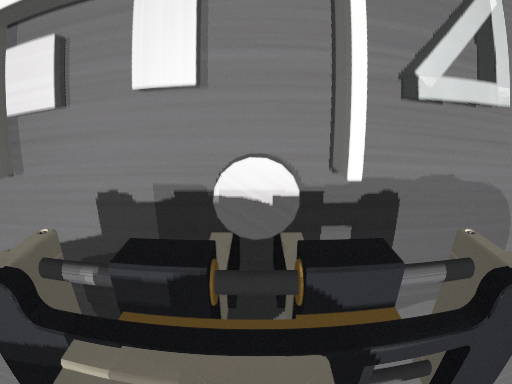

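The round is nested at (257,197), with the right wall's inner face at about column 338 and the oblong's edge at column 200. Both sides are clear, so I'll finish the push and retreat.

```bash
python3 -m crank '[[[0.55,0,0,9,0],[0.55,0,0,18,0],[0.55,0,0,27,0],[0.55,0,0,36,0],[0.55,0,0,45,0],[0.55,0,0,54,0],[0.55,0,0,63,0],[0.55,0,0,68,0],[0.55,0,0,70,0],[0.55,0,0,70,0],[0.55,0,0,60,0],[0.55,0,0,45,0]]]'
python3 -m crank '[[[0.55,0,-60,0,0],[0.55,0,-120,-20,0],[0.55,0,-150,-60,0],[0.55,100,-150,-120,0],[0.55,150,-150,-120,0],[0.55,200,-150,-120,0],[0.55,250,-150,-120,0],[0.55,300,-150,-120,0],[0.55,300,-150,-120,0],[0.55,300,-150,-120,0]]]'
python3 - <<'E'
from h import *
im=ctrl.snapshot('top');cv2.imwrite('pics/t16f.png',im[:,:,::-1]);cv2.imwrite('pics/t16.png',cv2.resize(im[110:260,100:320,::-1],None,fx=3.5,fy=3.5))
im=ctrl.snapshot('scene');cv2.imwrite('pics/s16.png',im[:,:,::-1])
E
```

```text
clock: 25.05
tool_pos: [0.5949, -0.0741, 0.0055]
orientation: [-90.0, 0.0, -90.0]
force: [-0.4, 0.1, -0.0]
opening: 0.0197
clock: 26.3
tool_pos: [0.4743, -0.3738, 0.1552]
orientation: [-90.0, 0.0, -90.1]
force: [-0.6, 0.5, -0.2]
opening: 0.0197
```

View pics/t16.png

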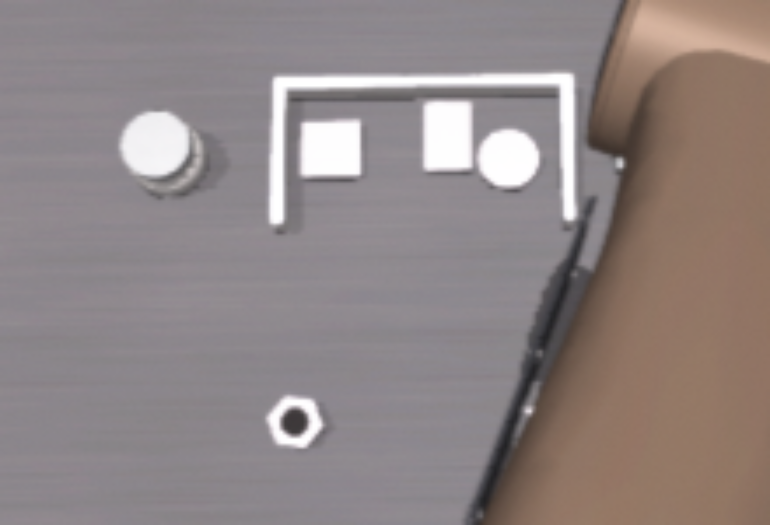

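View pics/s16.png

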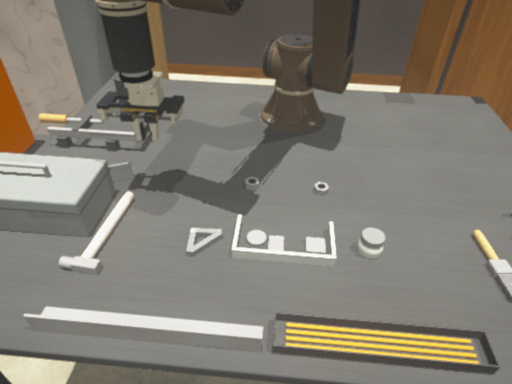

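All three offcuts lie inside the U. In the top crop the square is at (331,149), the oblong at (447,136) and the round at (509,159), with the mouth at about row 220. In the scene view the nuts, tin and magnet are at the same pixels as at the start. I'll do a quick numeric check and hand in.

```bash
python3 - <<'E'
from h import *
p=lambda u,v:(100+u/3.5,110+v/3.5)
print(ground('top',[p(331,149),p(447,136),p(509,159)],.012).round(3))
print("wall ends, z=.03",ground('top',[p(277,222),p(569,220)],.03).round(3))
a=cv2.imread('pics/scene0.png').astype(int);b=cv2.imread('pics/s16.png').astype(int)
# displaced bodies: register small patches by template matching
for n,(u,v,w) in dict(nl=(321,187,10),nr=(252,183,10),tin=(372,243,16),mag=(204,240,20),brk=(121,170,14)).items():
    t=a[v-w:v+w,u-w:u+w].astype(np.uint8); s=b[v-w-8:v+w+8,u-w-8:u+w+8].astype(np.uint8)
    r=cv2.minMaxLoc(cv2.matchTemplate(s,t,cv2.TM_CCOEFF_NORMED)); print(n,"shift px",r[3][0]-8,r[3][1]-8,round(r[1],2))
ctrl.close_job()
E
```

```text
[[ 0.662  0.068]
 [ 0.672 -0.025]
 [ 0.652 -0.074]]
wall ends, z=.03 [[ 0.599  0.106]
 [ 0.597 -0.121]]
nl shift px 0 0 1.0
nr shift px 0 0 0.57
tin shift px 0 0 1.0
mag shift px 0 0 1.0
brk shift px -1 0 0.86
the job is handed in; nothing more can be done
```

I pushed all three offcuts into the scrap pen with the fingertips and handed the job in at about 26 s, well under the 67 s limit. `close_job()` gives no verdict, so the result rests on my own checks.

- **How they went in:** the square went sideways then forward, the oblong straight forward (re-centred once), and the round sideways then forward, cradled between slightly open fingers.
- **Position:** from the last top picture the square was at (0.662, 0.068) m, the oblong at (0.672, -0.025) m and the round at (0.652, -0.074) m. The mouth line is at x ≈ 0.60 m, so their centres are about 52–72 mm inside it, clear of the pen walls. In the pictures all three lie flat.
- **Things to leave alone:** matched against the first scene picture, the left nut, tin and magnet show no shift. The right nut also shows none, but its match was weak (0.57), probably because it now lies in the arm's shadow. The bracket came out one pixel off with a 0.86 match; the robot never worked near it.
- **Robot:** the gripper was raised and clear of everything at hand-in, and the forces I read during the pushes were a few newtons.

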